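# Stack spacers on a drive spindle and swing the inspection magnifier over it

## Task

Rebuild the mixer's drive spindle on the blue service stand: thread the three spacers onto the upright steel spindle, widest at the bottom, then the middle one, the narrowest on top, each sitting flat on the one below. Then take the magnifier by its red pin and swing it round until its lens is centred over the spindle, ready for inspection, and let go. Leave the green bottle, the amber bottle and the blue tip box where they stand.

Things in the scene. Friction and masses are not known exactly. Their poses are not given: they have to be found in the camera images.
- spacer_wide_center (a point): Centre (half-way up) of the wide bare-aluminium ring spacer, lying flat on the bench: outside diameter 60 mm, bore 16 mm, 20 mm high, about 0.14 kg. Its z axis runs along the bore; either face may go down.
- spacer_middle_center (a point): Centre (half-way up) of the middle ring spacer, blue plastic, lying flat on the bench: outside diameter 48 mm, bore 16 mm, 18 mm high, about 0.045 kg. z along the bore; either face may go down.
- spacer_narrow_center (a point): Centre (half-way up) of the narrow brass ring spacer, lying flat on the bench: outside diameter 36 mm, bore 16 mm, 16 mm high, about 0.10 kg. z along the bore; either face may go down.
- hub_top (a point): Point on the spindle axis at the top face of the dark steel hub (40 mm diameter, 10 mm high) on which the lowest spacer sits, 22 mm above the bench. z up; x points along the stand from the spindle to the magnifier's post, 160 mm away. The stand is fixed: a blue plate 270 x 100 x 12 mm that reaches 60 mm behind the spindle axis (-x) and 210 mm ahead of it (+x).
- spindle_tip (a point): Top of the upright steel spindle, 66 mm above hub_top: 12 mm diameter, its last 9 mm tapering to 4 mm. Fixed.
- magnifier (a joint): Swing angle (rad) of the magnifier arm about its upright post: 0 when the lens is exactly over the spindle; grows as the arm swings clockwise seen from above, which is towards the robot's left (+y side). Range -0.5 to 1.6, no stop or catch at 0; friction (0.15 N m, about 0.7 N at the pin) keeps it where it is released.
- magnifier_hinge (a point): Point on the vertical hinge axis of the magnifier arm, at the arm's mid-thickness, 150 mm above the bench. The post is 18 mm in diameter, the hinge cap 32 mm, its top at 163 mm.
- lens_center (a point): Centre of the round glass lens in its white rim (outside diameter 80 mm, 12 mm thick), 160 mm from the hinge axis and 150 mm above the bench; it moves on a level circle about the hinge.
- pin_grip (a point): Where to pinch the upright red pin (14 mm diameter, 50 mm tall) at the arm's free end: on its axis, 18 mm below its top, 32 mm above the arm. The pin is round, stands clear of the rim, 207 mm from the hinge axis on the same line as the lens (47 mm beyond the lens centre), and may turn between the fingers; its top is 204 mm above the bench.
- green_bottle_center (a point): Bystander: centre of a standing green glass bottle, 52 mm diameter, 160 mm tall. Loose.
- amber_bottle_center (a point): Bystander: centre of a standing amber reagent bottle with black cap, 72 mm diameter, 150 mm tall. Loose.
- tip_box_center (a point): Bystander: centre of a blue pipette-tip box with a clear lid, 85 x 120 x 65 mm. Loose.
Mind the look-alikes: they are no part of the job. Of the things shaped like the part that bears spacer_narrow_center, the brass one is meant.

How it is judged (in metres and radians):
On the way, in this order (a step that is already met when the one before it is completed fails the run):
1. the wide spacer sits on the hub, round the spindle (horizontal distance between spacer_wide_center and hub_top below 0.004 m and z of spacer_wide_center in the frame of hub_top between 0.006 and 0.014 m), for 0.2 s.
2. the middle spacer sits on the wide one (all of step 1 and horizontal distance between spacer_middle_center and hub_top below 0.004 m and z of spacer_middle_center in the frame of hub_top between 0.025 and 0.033 m), for 0.2 s.
3. the narrow spacer sits on the middle one (all of step 2 and horizontal distance between spacer_narrow_center and hub_top below 0.004 m and z of spacer_narrow_center in the frame of hub_top between 0.042 and 0.05 m), for 0.2 s.
4. the lens is over the spindle (horizontal distance between lens_center and hub_top below 0.018 m), for 0.2 s.
At the end, for the whole second after the job is handed in: All three spacers are on the spindle, widest lowest, narrowest on top: each centre within 4 mm of the spindle axis and within 4 mm of its height when seated (10, 29 and 46 mm above hub_top); the lens centre is within 18 mm of the spindle axis seen from above, and the magnifier is at rest (all of step 3 and horizontal distance between lens_center and hub_top below 0.018 m and velocity of joint magnifier between -0.03 and 0.03 rad/s); the robot touches nothing.
It fails at once if the green bottle is moved by more than 25 mm (distance of green_bottle_center from where it was at the start of the episode above 0.025 m).
It fails at once if the amber bottle is moved by more than 25 mm (distance of amber_bottle_center from where it was at the start of the episode above 0.025 m).
It fails at once if the tip box is moved by more than 25 mm (distance of tip_box_center from where it was at the start of the episode above 0.025 m).
It also fails if it takes over 72 s, if anything falls off the work surface, if the arm or the gripper's body presses on something with over 40 N, if the wrist force passes 120 N, or if a joint passes its speed limit or range.

## Robot

A 6-joint arm with a two-finger parallel gripper is mounted at the origin on the work surface. World frame = base frame: x ahead of the robot, y to its left, z up, the work surface at z = 0. Lengths are in mm, angles in rad, forces in N, time in s.
With the tool pointing down it reaches from about 350 to 875 mm from the base axis. Payload 4.2 kg.
Tool frame: the origin (TCP) lies at the very end of the fingers, on their centre line; the grasp point (between the pads) lies 19 mm behind it; z points along the fingers, y is the direction in which the jaws open and shut (so a half turn about z gives the same grasp; the last joint's range is limited). The gripper opens to 85 mm and grips with 20 to 120 N. Pads are 22 mm wide; open, the fingers measure 114 mm over their backs; the gripper's body (76 mm by 85 mm) begins 54 mm behind the grasp point. The pads swing forward as they close: fully open they stand 13 mm farther back than shut.
Start: joints at [-0.934, 0.385, 0.008, 0, -1.194, -0.259], TCP at [230.561, -580.896, 231.312] pointing down, gripper open.
Joint ranges: [-3.14, 3.14], [-1.21, 2.06], [-1.07, 1.41], [-3.16, 2.05], [-2.99, -0.16], [-3.1, 3.1]. Speed limits (rad/s): [2.79, 2.79, 3.14, 3.14, 3.14, 3.14].

## Interface

Orientations are given as a unit quaternion [x, y, z, w].
In Python, from bench import arm, optics, job gives the robot as it stands.
- The arm moves only by the tool send_rows, never from a script. Its argument "steps" is a list that holds one entry, the list of rows, each a list of 5 numbers: the shift along the tool's x, y, z in cm, then the turn about the tool's z in rad, then the opening, from 0 (shut) to 1 (fully open). A call has 1 to 10 rows; each row shifts and turns the pose as measured when the row begins, along the tool's axes as they then stand; what a row does not reach is not made up. A row lasts 1/12 s, in which the tool goes at most 41.7 mm and 7.16 degrees, less where a joint would pass 70% of its speed; a pose out of reach is approached as far as the arm can. A call with a gripper value outside its range is refused whole. The fingers move at their own pace and stop on an object; the grip force is fixed at half the most. Time passes only in rows, so rows that do not move let the fingers close. It gives the time, the measured TCP pose, the force and the opening at its end, in the units of the state.
- arm.read_state(): the state, without advancing time (a new reading comes with each control period).
- optics.get_image(name): name is "side" or "top"; returns (picture, depth): 420x560x3 uint8, blue, green, red; 420x560 float32, mm along the optical axis (not along the pixel's ray), 0 where there is no reading.
- optics.get_calibration(name): a dict with "K" (3x3 intrinsics, pixels), "rvec" (rotation vector, rad) and "tvec" (3), from world to camera coordinates, as OpenCV has them. Camera axes: x right, y down, z forward; pixel columns grow to the right and rows downward; lengths in mm; the calibration is good to about 2 mm. A picture is of the moment at which its call begins. get_calibration takes no time and is no camera call.
- job.job_done(): hands the job in, once; it reports no verdict.
The state is a dict: "clock": time; "joints": joint angles; "joint_vel": joint speeds; "joint_efforts": joint torques, N m; "position": TCP position; "ee_rot": TCP orientation; "contact_force": force on the tool from outside, world axes, zero at the start; "wrist_torque": the same for the moment, N m; "gripper_width": finger opening in mm.
Only numpy, scipy, OpenCV 4.12 (cv2) and the standard library are available. Lean on these libraries where they do the work, as an engineer would, in place of code of your own. Each camera call takes 0.05 s, during which the arm holds its last target. There are 200 camera calls.

## Working session

There is one attempt and no reset: what is moved stays moved. The work goes in short steps, Python scripts to look and compute and a tool call to move; the robot and the scene stay as the last step left them, time stands still between calls to the robot, and variables do not carry over. Pictures are saved under pics/ and viewed, about 8 in all and at most 12, crops included, and the job is handed in when it is done.

Besides the shell and the picture viewer there is one more tool, called after ">>>" by a JSON object that holds its "op" and its "data", one argument or row to a line. send_rows: Moves the arm, as the interface text tells. Its arguments: {"type":"object","properties":{"steps":{"type":"array","items":{"type":"array","items":{"type":"array","items":{"type":"number"}}}}},"required":["steps"]}

```bash
mkdir -p pics
cat > h.py <<'E'
import numpy as np, cv2
from bench import arm, optics, job
def grab(n):
    im,d=optics.get_image(n); return np.array(im),np.array(d)
def cal(n):
    c=optics.get_calibration(n); R=cv2.Rodrigues(np.array(c["rvec"],float))[0]
    return np.array(c["K"],float),R,np.array(c["tvec"],float).ravel()
def ray(n,u,v,z):
    K,R,t=cal(n); d=R.T@np.linalg.inv(K)@np.array([u,v,1.]); o=-R.T@t
    return o+d*(z-o[2])/d[2]
def pts(n,d):
    K,R,t=cal(n); v,u=np.mgrid[:d.shape[0],:d.shape[1]]
    p=np.stack([(u-K[0,2])/K[0,0]*d,(v-K[1,2])/K[1,1]*d,d],-1)
    return (p-t)@R
def proj(n,p):
    K,R,t=cal(n); q=K@(R@np.array(p,float)+t); return q[:2]/q[2]
E
python3 - <<'E'
from h import *
for n in("top","side"):
    im,d=grab(n); cv2.imwrite(f"pics/{n}0.png",im); np.save(f"{n}0.npy",d)
    K,R,t=cal(n); print(n,K.round(1).tolist(),(-R.T@t).round(0),R.round(2).tolist())
print(arm.read_state())
E
```

```text
top [[382.6, 0.0, 280.9], [0.0, 382.6, 212.5], [0.0, 0.0, 1.0]] [ 442.    5. 1199.] [[0.02, -1.0, 0.02], [-0.99, -0.03, -0.12], [0.12, -0.02, -0.99]]
side [[517.4, 0.0, 275.3], [0.0, 517.4, 212.9], [0.0, 0.0, 1.0]] [ 363. -870.  862.] [[0.97, -0.24, -0.02], [-0.16, -0.62, -0.77], [0.17, 0.75, -0.64]]
{'clock': 0.1, 'joints': array([-9.34425045e-01,  3.85489231e-01,  6.77291386e-03, -3.99066599e-04,
       -1.19399618e+00, -2.58605841e-01]), 'joint_vel': array([ 0.00010851, -0.00236501,  0.00429893,  0.00155968,  0.00052097,
       -0.00085733]), 'joint_efforts': array([-1.40699620e-03, -3.93319631e+01,  1.88930047e+01,  4.19798657e+00,
       -2.60395325e-03,  1.73845716e-06]), 'position': array([ 230.35177742, -580.45218814,  230.3346021 ]), 'ee_rot': array([-1.87689228e-01,  9.82227978e-01,  9.44001510e-04, -2.47363298e-04]), 'contact_force': array([ 0.36814803, -0.37442692,  0.04961429]), 'wrist_torque': array([ 0.01862353, -0.00450636,  0.03688915]), 'gripper_width': 85.32150014731549}
```

View pics/top0.png

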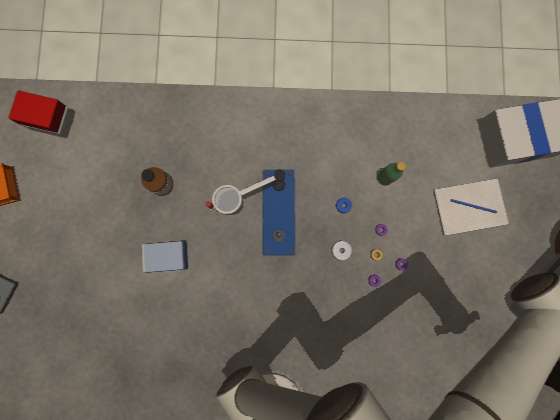

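View pics/side0.png

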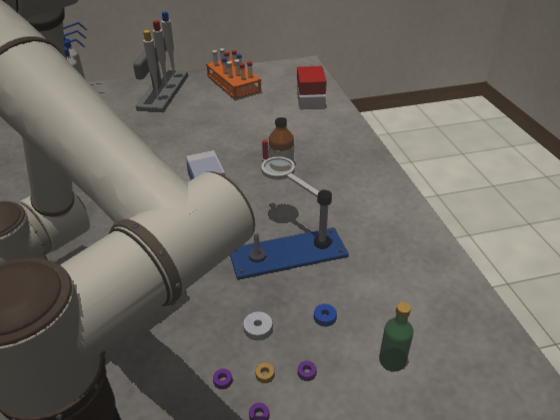

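Top view: wide aluminium ring is at about (342,250), the blue ring at (344,205) and the hub and spindle at (279,236). The post is at (279,180), the lens at (228,200) and the red pin at (209,204). There are four narrow-ring candidates: gold (376,255), and purple (381,230), (401,265) and (374,281). The gold one fits "brass". I'll confirm it in a crop and measure.

```bash
cat > meas.py <<'E'
from h import *
import sys
def ringc(n,im,u,v,z,r,test):
    # centroid of filled contour of mask near (u,v); ray at top height z
    hsv=cv2.cvtColor(im,cv2.COLOR_BGR2HSV); m=test(hsv).astype(np.uint8)*255
    w=np.zeros_like(m); cv2.circle(w,(int(u),int(v)),r,255,-1); m&=w
    cs,_=cv2.findContours(m,cv2.RETR_EXTERNAL,cv2.CHAIN_APPROX_NONE)
    if not cs: return None
    c=max(cs,key=cv2.contourArea); e=cv2.fitEllipse(cv2.convexHull(c))
    x,y,bw,bh=cv2.boundingRect(c)
    return np.array(e[0]),e[1],cv2.contourArea(c),ray(n,*e[0],z)
H=lambda a,b,s=80,v=40:(lambda h:(h[...,0]>=a)&(h[...,0]<=b)&(h[...,1]>s)&(h[...,2]>v))
E
python3 - <<'E'
from meas import *
seeds={"top":dict(w=(342,250),m=(344,205),n=(376,255),pin=(209,204)),"side":dict(w=(258,325),m=(325,314),n=(265,372),pin=(265,148))}
T=dict(w=(lambda h:(h[...,1]<35)&(h[...,2]>125),20),m=(H(100,125,120),18),n=(H(12,30,90),16),pin=(H(0,8,150),20))
# gray-level of the wide: just rely on lo sat
for n in seeds:
    im=cv2.imread(f"pics/{n}0.png"); d=np.load(f"{n}0.npy"); P=pts(n,d)
    for k,(u,v) in seeds[n].items():
        r=ringc(n,im,u,v,T[k][1],15 if n=="top" else 20,T[k][0])
        print(n,k,r and [np.round(x,1).tolist() for x in r], im[v,u])
    for nm,(u,v) in (dict(hub=(279,236),post=(279,180),lens=(228,200),amber=(155,180),green=(392,176),tip=(165,256)) if n=="top" else dict(hub=(257,255),tip=(257,236),cap=(325,196),lens=(278,167))).items():
        q=P[v-8:v+9,u-8:u+9].reshape(-1,3); print(n,nm,P[v,u].round(0),"maxz",q[q[:,2].argmax()].round(0))
im=cv2.imread("pics/top0.png"); d=np.load("top0.npy"); P=pts("top",d)
a=cv2.resize(im[190:300,255:425],None,fx=4,fy=4,interpolation=cv2.INTER_CUBIC); cv2.imwrite("pics/crop1.png",a)
# post cap & lens from depth heights
def blob(lo,hi,u0,u1,v0,v1):
    s=P[v0:v1,u0:u1]; m=(s[...,2]>lo)&(s[...,2]<hi); q=s[m]; 
    return m.sum(), q.mean(0).round(1), q.min(0).round(0), q.max(0).round(0)
print("cap",blob(155,170,265,295,165,195)); print("lensarm",blob(138,160,205,275,175,220))
print("plate",blob(8,16,250,310,160,270)); print("hub",blob(18,30,265,295,220,250))
for k in((342,250),(344,205),(376,255)): print(blob(8,40,k[0]-15,k[0]+15,k[1]-15,k[1]+15))
E
```

```text
top w [[341.8, 250.1], [18.6, 19.5], 264.5, [471.0, -209.0, 20.0]] [ 97 107 114]
top m [[343.7, 204.7], [14.5, 14.6], 150.5, [612.5, -214.7, 18.0]] [102 113 120]
top n [[376.5, 254.4], [11.3, 12.1], 98.0, [460.5, -317.5, 16.0]] [105 116 124]
top pin [[208.3, 204.0], [4.3, 5.3], 15.0, [603.0, 206.9, 20.0]] [ 44  50 171]
top hub [506. -14.  73.] maxz [508. -13.  90.]
top post [657.  -8. 156.] maxz [671. -13. 170.]
top lens [598. 131. 151.] maxz [ 442.    5. 1199.]
top amber [654. 344. 120.] maxz [663. 353. 155.]
top green [ 688. -339.  108.] maxz [ 442.    5. 1199.]
top tip [440. 317.  68.] maxz [426. 310.  72.]
side w [[257.4, 322.6], [22.8, 28.5], 478.0, [469.0, -209.8, 20.0]] [83 85 87]
side m [[324.8, 312.9], [17.9, 22.4], 292.5, [609.7, -218.5, 18.0]] [78 71 71]
side n [[264.5, 372.2], [18.6, 20.1], 272.0, [458.2, -323.0, 16.0]] [105 110 114]
side pin [[264.5, 141.5], [3.2, 3.2], 5.0, [635.1, 462.0, 20.0]] [35 38 65]
side hub [509. -21.  23.] maxz [512. -19.  46.]
side tip [512. -16.  78.] maxz [ 363. -870.  862.]
side cap [669. -17. 161.] maxz [ 363. -870.  862.]
side lens [599. 135. 150.] maxz [ 363. -870.  862.]
cap (np.int64(130), array([668.3,  -2.3, 161.7]), array([647., -22., 155.]), array([687.,  30., 167.]))
lensarm (np.int64(884), array([608.6, 117.3, 153.8]), array([561.,   5., 142.]), array([671., 179., 160.]))
plate (np.int64(2079), array([574.8,  -9.8,  12.4]), array([444., -92.,   8.]), array([742.,  56.,  16.]))
hub (np.int64(121), array([510.6, -11.4,  22.5]), array([470., -46.,  18.]), array([550.,  28.,  29.]))
(np.int64(284), array([ 470.7, -206.5,   20.3]), array([ 438., -237.,    8.]), array([ 499., -177.,   27.]))
(np.int64(170), array([ 611.8, -213.2,   18.2]), array([ 575., -238.,    9.]), array([ 634., -190.,   24.]))
(np.int64(93), array([ 460.6, -315.8,   16.2]), array([ 443., -334.,    9.]), array([ 477., -300.,   22.]))
```

View pics/crop1.png

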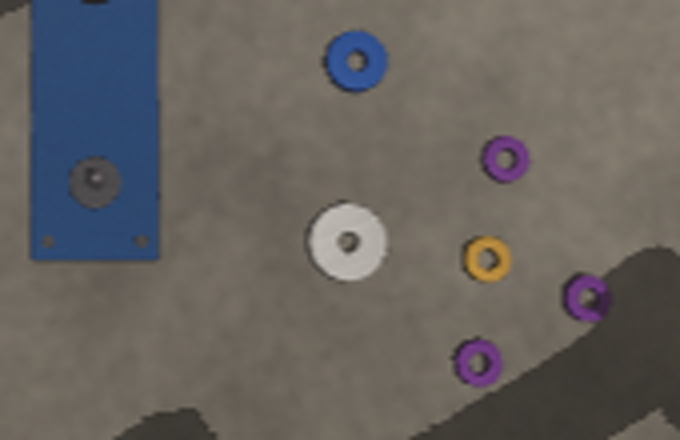

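The crop confirms it: the gold ring is at crop (487,259), which is (376.8,254.7) in the full picture, and the other three are purple. Next I'll measure the hub, hinge and pin.

Run:
```python
from meas import *
dark=lambda h:(h[...,1]<70)&(h[...,2]<130)
for n,s,r in(("top",(279,236),9),("side",(257,255),14)):
    im=cv2.imread(f"pics/{n}0.png"); hsv=cv2.cvtColor(im,cv2.COLOR_BGR2HSV)
    print(n,"hub",[np.round(x,1).tolist() for x in ringc(n,im,*s,22,r,dark)])
    print(n,"plate-blue",[np.round(x,1).tolist() for x in ringc(n,im,*((279,212) if n=="top" else (289,252)),12,70,H(100,118,120))])
    s=(209,204) if n=="top" else (265,145)
    m=H(0,8,120,30)(hsv)|H(174,180,120,30)(hsv); w=np.zeros(m.shape,bool); w[s[1]-15:s[1]+18,s[0]-10:s[0]+10]=1
    v,u=np.nonzero(m&w); print(n,"pin",u.min(),u.max(),v.min(),v.max(),u.mean(),v.mean())
    if n=="top": print(ray(n,u.mean(),v.mean(),202).round(1))
    else: print(ray(n,u[v<=v.min()+3].mean(),v.min()+1,204).round(1))
    print(im[s[1]-2:s[1]+3,s[0]].tolist())
    s=(279,180) if n=="top" else (324,197)
    print(n,"cap",[np.round(x,1).tolist() for x in ringc(n,im,*s,160,10,lambda h:h[...,2]<60)])
for n,p in(("top",[508,-13,88]),("side",[508,-13,88])): print(n,proj(n,p))
```

```text
top hub [[278.3, 235.2], [12.2, 12.6], 109.0, [511.8, -12.3, 22.0]]
top plate-blue [[282.6, 215.5], [53.6, 93.5], 2092.5, [574.3, -24.3, 12.0]]
top pin 206 212 202 207 208.66666666666666 204.3
[577.4 174.7 202. ]
[[41, 47, 166], [43, 49, 170], [44, 50, 171], [45, 51, 172], [33, 37, 84]]
top cap [[278.8, 180.2], [13.5, 20.9], 167.0, [655.5, -7.8, 160.0]]
side hub [[256.2, 251.7], [17.0, 21.5], 192.5, [509.4, -8.4, 22.0]]
side plate-blue [[288.5, 252.0], [36.1, 137.9], 2487.5, [584.8, -18.5, 12.0]]
side pin 262 267 140 152 264.3888888888889 142.16666666666666
[576.1 173.  204. ]
[[36, 38, 74], [35, 38, 63], [35, 36, 63], [35, 38, 63], [35, 37, 63]]
side cap [[324.0, 198.0], [14.3, 17.2], 169.0, [664.7, -22.0, 160.0]]
top [278.87384424 235.15886682]
side [254.78319199 231.99311816]
```

>>> {"op": "send_rows", "data": {
  "steps": [
    [[0,0,0,0.1,1],[0,0,0,0.1,1],[0,0,0,0.1,1],[0,0,0,0.077,1]]
  ]
}}

```text
clock: 0.43
position: [229.8, -579.2, 227.6]
ee_rot: [0.008, 1.0, 0.003, -0.002]
contact_force: [0.2, -0.4, 0.9]
gripper_width: 85.6
```

>>> {"op": "send_rows", "data": {
  "steps": [
    [[-2.0,3.1,-0.1,0,1],[-2.0,3.1,0,0,1],[-2.0,3.1,0,0,1],[-2.0,3.1,0,0,1],[-2.0,3.1,0,0,1],[-2.0,3.1,0,0,1],[-2.0,3.1,0,0,1],[-2.0,3.1,0,0,1],[-2.0,3.1,0,0,1],[-2.0,3.1,0,0,1]]
  ]
}}

```text
clock: 1.27
position: [438.7, -264.6, 223.6]
ee_rot: [0.017, 1.0, 0.007, -0.006]
contact_force: [0.4, -0.2, -0.1]
gripper_width: 85.3
```

>>> {"op": "send_rows", "data": {
  "steps": [
    [[-1.5,2.7,2.0,-0.03,1],[-1.5,2.7,2.0,0,1],[0,0,3,0,1],[0,0,3,0,1],[0,0,0,0,1]]
  ]
}}

```text
clock: 1.68
position: [475.6, -200.3, 122.7]
ee_rot: [-0.004, 1.0, 0.006, -0.002]
contact_force: [-1.4, -1.0, -0.5]
gripper_width: 85.7
```

Run:
```python
from h import *
s=arm.read_state(); print(s["position"],s["ee_rot"],s["contact_force"])
for n in("top","side"):
    im,d=grab(n); cv2.imwrite(f"pics/{n}1.png",im); print(n,proj(n,s["position"]),proj(n,[470,-209.5,20]))
a=cv2.imread("pics/top1.png")[170:310,250:420]; b=cv2.imread("pics/side1.png")[220:360,180:350]
cv2.imwrite("pics/c2.png",cv2.resize(np.hstack([a,b]),None,fx=2.3,fy=2.3))
```

```text
[ 475.5948784  -200.28116268  122.66688001] [-0.00416762  0.99996922  0.00640278 -0.00178768] [-1.41409873 -1.04856425 -0.52370404]
top [345.34615766 247.62849154] [341.96695116 250.41385228]
side [257.52221114 284.22755236] [257.82699981 322.43450564]
```

View pics/c2.png

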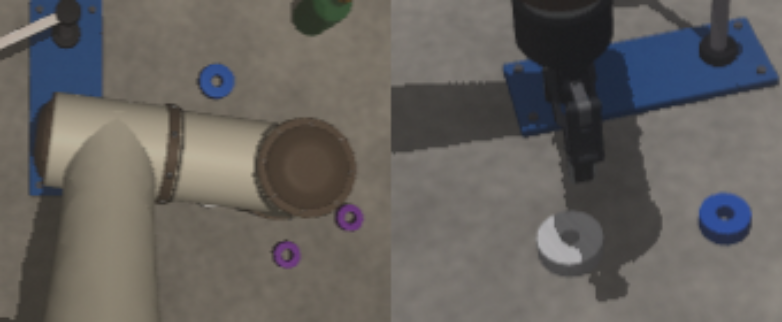

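Side view: the open jaws hang above the wide ring, as the pose predicts. Descending.

>>> {"op": "send_rows", "data": {
  "steps": [
    [[0.55,-0.9,2.5,0,1],[0,0,2.5,0,1],[0,0,2.5,0,1],[0,0,2.0,0,1],[0,0,1,0,1],[0,0,0,0,1]]
  ]
}}

```text
clock: 2.28
position: [485.5, -216.6, 33.3]
ee_rot: [-0.004, 1.0, 0.001, 0.016]
contact_force: [-0.3, 0.2, 0.3]
gripper_width: 85.3
```

>>> {"op": "send_rows", "data": {
  "steps": [
    [[0,0,0,0,1],[0,0,0,0,1]]
  ]
}}

```text
clock: 2.45
position: [487.5, -217.8, 36.1]
ee_rot: [-0.004, 1.0, 0.0, 0.019]
contact_force: [-0.3, 1.2, 1.0]
gripper_width: 85.1
```

>>> {"op": "send_rows", "data": {
  "steps": [
    [[0.6,0.3,0,0,1],[0.6,0.3,0,0,1],[0.5,0.2,0,0,1],[0,0,0,0,1]]
  ]
}}

```text
clock: 2.78
position: [471.5, -209.9, 40.0]
ee_rot: [-0.004, 1.0, -0.0, 0.023]
contact_force: [-0.2, 0.2, 0.3]
gripper_width: 85.3
```

>>> {"op": "send_rows", "data": {
  "steps": [
    [[0,0,0,0,1]]
  ]
}}

```text
clock: 2.87
position: [471.3, -209.6, 40.6]
ee_rot: [-0.004, 1.0, -0.0, 0.023]
contact_force: [2.1, -0.2, 0.2]
gripper_width: 85.5
```

>>> {"op": "send_rows", "data": {
  "steps": [
    [[0,0,0,0,1]]
  ]
}}

```text
clock: 2.95
position: [471.2, -209.5, 41.0]
ee_rot: [-0.004, 1.0, -0.0, 0.024]
contact_force: [0.2, 0.5, 0.5]
gripper_width: 85.4
```

>>> {"op": "send_rows", "data": {
  "steps": [
    [[0,0,0,0,1],[0,0,0,0,1]]
  ]
}}

```text
clock: 3.12
position: [471.5, -209.5, 41.3]
ee_rot: [-0.004, 1.0, -0.001, 0.024]
contact_force: [0.4, 1.0, -0.0]
gripper_width: 85.3
```

>>> {"op": "send_rows", "data": {
  "steps": [
    [[0.05,0,1.0,0,1],[0.05,0,1.0,0,1],[0.05,0,0.8,0,1],[0.05,0,0.5,0,1],[0,0,0,0,1]]
  ]
}}

```text
clock: 3.53
position: [471.7, -209.7, 4.7]
ee_rot: [-0.004, 1.0, -0.001, 0.024]
contact_force: [0.9, 0.3, -0.1]
gripper_width: 85.0
```

>>> {"op": "send_rows", "data": {
  "steps": [
    [[0.1,0,0.3,0,1],[0,0,0,0,0.5],[0,0,0,0,0.3],[0,0,0,0,0.2],[0,0,0,0,0.2],[0,0,0,0,0.2]]
  ]
}}

```text
clock: 4.03
position: [470.8, -209.7, 1.5]
ee_rot: [-0.004, 1.0, -0.001, 0.024]
contact_force: [-0.7, -0.0, -2.2]
gripper_width: 57.1
```

>>> {"op": "send_rows", "data": {
  "steps": [
    [[0,0,0,0,0.2],[0,0,-0.5,0,0.2],[0,0,-1,0,0.2],[0,0,-2,0,0.2],[0,0,-2.5,0,0.2],[0,0,-2.5,0,0.2],[0,0,-2.5,0,0.2],[0,0,-1,0,0.2],[0,0,0,0,0.2]]
  ]
}}

```text
clock: 4.78
position: [463.0, -209.6, 130.4]
ee_rot: [-0.004, 1.0, -0.001, 0.023]
contact_force: [0.9, 0.2, -1.1]
gripper_width: 56.5
```

Run:
```python
from h import *
s=arm.read_state(); p=s["position"]; print(p,s["ee_rot"],s["contact_force"],s["gripper_width"])
im,d=grab("side"); q=proj("side",p).astype(int); print(q,q-[60,60])
cv2.imwrite("pics/c3.png",cv2.resize(im[q[1]-60:q[1]+60,q[0]-60:q[0]+60],None,fx=4,fy=4,interpolation=cv2.INTER_CUBIC))
```

```text
[ 462.97245715 -209.60182433  130.35194391] [-3.99780855e-03  9.99736847e-01 -5.95364235e-04  2.25809789e-02] [ 0.88197054  0.23803053 -1.07050376] 56.49157417177792
[251 286] [191 226]
```

View pics/c3.png

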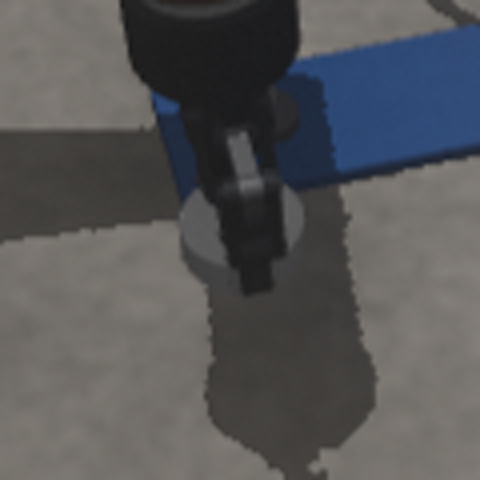

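The ring is held and level: in the crop it spans x 180–303, and its centre column is about 251 px against a predicted 251. Next I'll refine the spindle position.

Run:
```python
from h import *
im=cv2.imread("pics/side0.png").astype(int)
for v in range(230,250,2): print(v,im[v,248:267].sum(1)//3)
for z in(88,80,60,40): print(z,proj("side",[510,-12,z]).round(1))
t=cv2.imread("pics/top0.png").astype(int)
for v in range(229,242): print(v,t[v,272:287,2])
print(proj("top",[510,-12,88]),proj("top",[510,-12,22]))
```

```text
230 [ 63  63  63  62  60  47  71 107 106 106 106 105 103 103 103 104 104 106
 107]
232 [ 63  62  64  60  57  59 102 112 110  98 107 107 109 109 108 109 110 111
 112]
234 [ 61  61  62  61  65  98  82  83  81  75  83 105 106 107 108 108 109 109
 109]
236 [ 61  60  61  73  97  96  65  68  68  63  68 106 106 106 107 107 107 108
 108]
238 [ 60  64  88 104 104  99  62  62  62  60  64  92 107 107 107 107 108 109
 111]
240 [ 86 102 105 104 103  97  66  63  61  56  64  92 103 103 105 103  90  94
  92]
242 [107 106 105 103 101  90  70  61  61  57  57  63  75  72  71  72  70  69
  69]
244 [78 74 75 72 71 69 63 61 60 59 56 61 69 70 69 70 69 69 69]
246 [71 70 69 70 70 69 63 60 60 58 57 61 69 70 69 69 69 69 69]
248 [69 69 70 70 70 69 62 61 61 58 56 59 70 69 69 70 69 69 69]
88 [255.6 231.6]
80 [255.7 234.2]
60 [256.1 240.7]
40 [256.5 247.1]
229 [46 46 46 46 52 54 62 64 53 45 46 45 46 45 46]
230 [46 47 47 69 77 77 77 76 77 77 62 48 45 45 45]
231 [46 49 69 78 77 77 77 77 77 77 79 66 49 45 44]
232 [43 69 80 79 62 48 60 70 76 78 79 80 62 46 45]
233 [49 70 78 78 62 54 70 90 80 74 78 78 67 51 45]
234 [ 59  73  78  78  63  61 109 117  89  75  78  77  73  56  46]
235 [66 75 75 74 60 56 72 77 71 72 76 76 78 61 46]
236 [59 72 76 76 72 63 59 59 67 75 77 77 73 56 46]
237 [52 71 79 80 79 75 70 66 74 79 79 79 71 54 46]
238 [43 66 78 79 78 79 79 80 80 81 80 80 63 47 45]
239 [45 50 69 77 78 77 78 78 78 77 78 63 48 45 46]
240 [46 47 54 73 80 79 78 79 79 79 68 52 45 45 45]
241 [46 46 46 47 61 75 82 83 72 59 49 45 45 45 47]
[278.54655963 234.46171955] [278.17645433 235.76625167]
```

>>> {"op": "send_rows", "data": {
  "steps": [
    [[-0.7,2.5,0,0,0.2],[-0.7,2.5,0,0,0.2],[-0.7,2.5,0,0,0.2],[-0.7,2.5,0,0,0.2],[-0.7,2.5,0,0,0.2],[-0.5,2.5,0,0,0.2],[-0.5,2.5,0,0,0.2],[0,0,0,0,0.2],[0,0,0,0,0.2]]
  ]
}}

```text
clock: 5.58
position: [502.0, -27.6, 124.0]
ee_rot: [-0.001, 1.0, -0.001, 0.015]
contact_force: [-1.2, 0.3, -2.1]
gripper_width: 57.1
```

>>> {"op": "send_rows", "data": {
  "steps": [
    [[-0.4,0.7,0,0,0.2],[-0.4,0.7,0,0,0.2],[0,0.1,0,0,0.2],[0,0,0,0,0.2],[0,0,0,0,0.2]]
  ]
}}

```text
clock: 6.0
position: [509.0, -13.0, 121.8]
ee_rot: [0.001, 1.0, -0.001, 0.012]
contact_force: [0.0, -0.1, -1.4]
gripper_width: 56.8
```

>>> {"op": "send_rows", "data": {
  "steps": [
    [[-0.1,0.05,1,0,0.2],[0,0,1,0,0.2],[0,0,0.5,0,0.2],[0,0,0,0,0.2]]
  ]
}}

```text
clock: 6.33
position: [510.6, -14.0, 95.0]
ee_rot: [0.002, 1.0, -0.001, 0.013]
contact_force: [-0.2, -0.0, -1.5]
gripper_width: 56.7
```

Run:
```python
from h import *
s=arm.read_state(); p=s["position"]; print(p,s["contact_force"])
im,d=grab("side"); q=proj("side",[510.5,-12.5,80]).astype(int); print(q-[60,60],proj("side",[510.5,-12.5,88]),proj("side",[p[0],p[1],p[2]+8]))
cv2.imwrite("pics/c4.png",cv2.resize(im[q[1]-60:q[1]+60,q[0]-60:q[0]+60],None,fx=4,fy=4,interpolation=cv2.INTER_CUBIC))
```

```text
[510.58757385 -13.98196238  94.97705669] [-0.15416642 -0.02925473 -1.47769012]
[195 174] [255.82534853 231.66035623] [255.7152174  227.06356955]
```

View pics/c4.png

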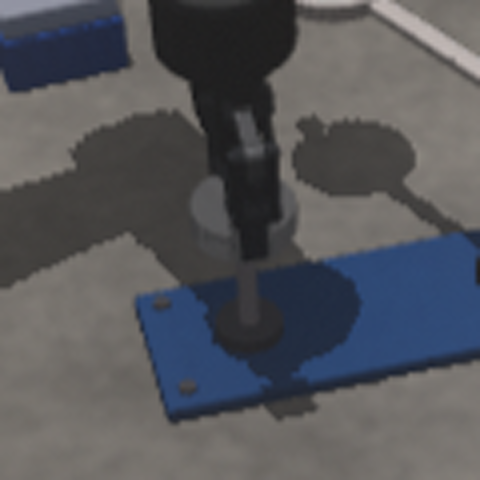

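Side crop: the ring spans x 191–299 (centre 245), and the spindle is at 247 below it, so they line up to about 1 mm. Threading.

>>> {"op": "send_rows", "data": {
  "steps": [
    [[-0.05,0.1,0.5,0,0.2],[0,0.02,0.5,0,0.2],[0,0.02,0.5,0,0.2],[0,0.02,0.5,0,0.2],[0,0,0,0,0.2]]
  ]
}}

```text
clock: 6.8
position: [512.5, -12.4, 74.0]
ee_rot: [0.002, 1.0, -0.001, 0.014]
contact_force: [-0.1, -0.7, -0.7]
gripper_width: 56.6
```

>>> {"op": "send_rows", "data": {
  "steps": [
    [[0.1,0,0.5,0,0.2],[0.05,0,0.7,0,0.2],[0.03,0,0.7,0,0.2],[0.03,0,0.7,0,0.2],[0.03,0,0.7,0,0.2],[0.02,0,0.7,0,0.2],[0,0,0,0,0.2]]
  ]
}}

```text
clock: 7.38
position: [510.8, -12.4, 29.6]
ee_rot: [0.002, 1.0, -0.001, 0.014]
contact_force: [-0.3, -0.5, -0.9]
gripper_width: 56.9
```

>>> {"op": "send_rows", "data": {
  "steps": [
    [[0.02,0,0.4,0,0.2],[0,0,0,0,1],[0,0,0,0,1],[0,0,0,0,1],[0,0,0,0,1],[0,0,0,0,1]]
  ]
}}

```text
clock: 7.88
position: [512.5, -12.1, 26.0]
ee_rot: [0.002, 1.0, -0.001, 0.015]
contact_force: [1.1, 0.3, -0.3]
gripper_width: 85.4
```

>>> {"op": "send_rows", "data": {
  "steps": [
    [[0,0,-1,0,1],[0,0,-2,0,1],[0,0,-2.5,0,1],[0,0,-2.5,0,1],[0,0,-2.5,0,1],[-1.0,-2,-1,0,1],[-1.0,-2,0,0,1],[-1.0,-2,0,0,1],[-1.0,-2,0,0,1],[-1.0,-2,0,0,1]]
  ]
}}

```text
clock: 8.72
position: [560.4, -112.7, 160.8]
ee_rot: [-0.003, 1.0, -0.001, 0.022]
contact_force: [0.3, 0.8, -0.1]
gripper_width: 85.4
```

>>> {"op": "send_rows", "data": {
  "steps": [
    [[-1.0,-2,0,0,1],[-1.0,-2,0,0,1],[-1.0,-2,0,0,1],[-1.0,-2,0,0,1],[-1.0,-2,0,0,1],[0,0,0,0,1],[0,0,0,0,1]]
  ]
}}

```text
clock: 9.3
position: [614.0, -221.7, 172.0]
ee_rot: [-0.001, 1.0, -0.001, 0.026]
contact_force: [-0.6, 0.2, -0.5]
gripper_width: 85.4
```

Run:
```python
from meas import *
s=arm.read_state(); p=s["position"]; print(p,s["ee_rot"],s["contact_force"],s["gripper_width"])
for n in("top","side"):
    im,d=grab(n); cv2.imwrite(f"pics/{n}5.png",im); P=pts(n,d); u,v=proj(n,[510.5,-12.5,42]).astype(int)
    q=P[v-15:v+16,u-15:u+16].reshape(-1,3); q=q[(q[:,2]>34)&(q[:,2]<50)&(abs(q[:,0]-510)<40)&(abs(q[:,1]+12)<40)]
    print(n,len(q),q.mean(0),np.median(q,0),q.min(0),q.max(0)) if len(q) else print(n,0)
    r=ringc(n,im,u,v,42,16,lambda h:(h[...,1]<40)&(h[...,2]>125)); print(r)
    print("mid",ringc(n,im,*proj(n,[611,-216,18]),18,15,H(100,125,120)))
a=cv2.imread("pics/top5.png")[170:310,240:410]; b=cv2.imread("pics/side5.png")[200:340,200:370]
cv2.imwrite("pics/c5.png",cv2.resize(np.hstack([a,b]),None,fx=2.3,fy=2.3,interpolation=cv2.INTER_CUBIC))
```

```text
[ 613.98993043 -221.74798859  172.01945267] [-8.48644243e-04  9.99648415e-01 -1.27179124e-03  2.64709170e-02] [-0.62697917  0.15533849 -0.50240462] 85.42191533655661
top 162 [512.74526337  -0.67435255  42.22500263] [513.73242758  -0.55074234  42.28446276] [483.68049969 -19.76972671  35.95813891] [538.76995908  16.33265371  48.4131063 ]Traceback (most recent call last):
  File "<stdin>", line 7, in <module>
  File "meas.py", line 9, in ringc
    c=max(cs,key=cv2.contourArea); e=cv2.fitEllipse(cv2.convexHull(c))
                                     ~~~~~~~~~~~~~~^^^^^^^^^^^^^^^^^^^
cv2.error: OpenCV(4.12.0) /io/opencv/modules/imgproc/src/shapedescr.cpp:361: error: (-201:Incorrect size of input array) There should be at least 5 points to fit the ellipse in function 'fitEllipseNoDirect'
```

Depth puts the ring's top face at z 42.2, and 42 is expected when seated. I'll check from the side and locate the middle ring.

Run:
```python
from meas import *
n="side"; im,d=grab(n); cv2.imwrite("pics/side5.png",im); P=pts(n,d); u,v=proj(n,[510.5,-12.5,42]).astype(int)
q=P[v-22:v+22,u-22:u+22].reshape(-1,3); q=q[(q[:,2]>38)&(q[:,2]<47)]
print(len(q),np.median(q,0),q.min(0),q.max(0))
im0=cv2.imread("pics/side0.png")
a=P[...,2]; u,v=proj(n,[611,-216,18]).astype(int); s=P[v-20:v+20,u-20:u+20].reshape(-1,3); s=s[(s[:,2]>14)&(s[:,2]<22)]; print("mid top",len(s),s.mean(0),s.min(0),s.max(0))
# same depth method on first images
for n in("top","side"):
    P=pts(n,np.load(f"{n}0.npy"))
    for k,(x,y,z) in dict(w=(470,-209,20),m=(611,-216,18),n=(460,-319,16)).items():
        u,v=proj(n,[x,y,z]).astype(int); s=P[v-18:v+19,u-18:u+19].reshape(-1,3); s=s[abs(s[:,2]-z)<4]
        print(n,k,len(s),((np.percentile(s,2,0)+np.percentile(s,98,0))/2).round(1))
cv2.imwrite("pics/c5.png",cv2.resize(im[200:340,200:370],None,fx=4,fy=4,interpolation=cv2.INTER_CUBIC))
```

```text
310 [506.30730251 -16.96766127  40.84979994] [480.29320447 -45.20417337  38.02043277] [538.483833    16.57786913  46.80218671]
mid top 281 [ 610.61686048 -216.03546874   16.62684682] [ 587.44550815 -238.29859863   14.04024028] [ 634.7927688  -192.80568793   21.09479329]
top w 255 [ 472.5 -205.5   20.4]
top m 154 [ 611.7 -212.8   18.1]
top n 82 [ 460.1 -315.9   16.1]
side w 487 [ 469.5 -209.2   19.1]
side m 288 [ 610.5 -216.    16.8]
side n 197 [ 459.2 -318.5   14.8]
```

View pics/c5.png

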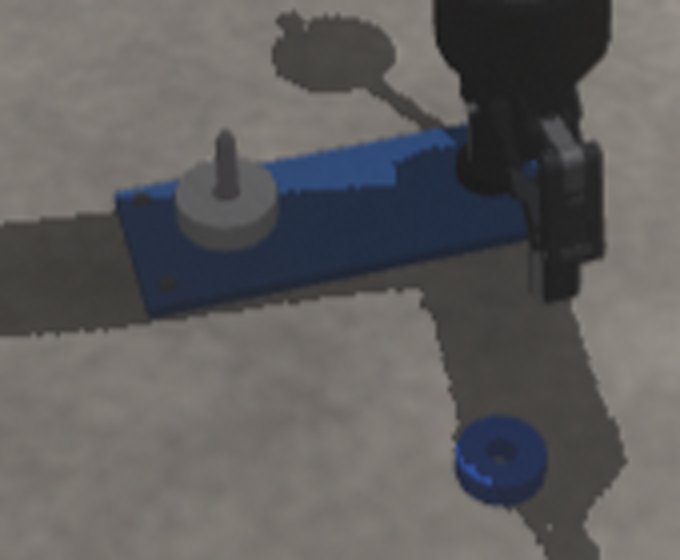

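The wide ring is seated round the spindle. Now the middle ring.

>>> {"op": "send_rows", "data": {
  "steps": [
    [[0.15,0.2,1.5,0,0.85],[0.15,0.2,1.5,0,0.85],[0.15,0.1,1.5,0,0.85],[0.1,0.1,1.5,0,0.85],[0.1,0,1.5,0,0.85],[0.1,0,1.5,0,0.85],[0.1,0,1.5,0,0.85],[0.1,0,1.5,0,0.85],[0.1,0,1.0,0,0.85],[0,0,0,0,0.85]]
  ]
}}

```text
clock: 10.23
position: [608.3, -204.6, 44.0]
ee_rot: [-0.008, 1.0, -0.001, 0.03]
contact_force: [-1.4, -0.0, -0.2]
gripper_width: 73.0
```

>>> {"op": "send_rows", "data": {
  "steps": [
    [[0,-0.5,0.5,0,0.85],[0,-0.5,0.5,0,0.85],[0,-0.1,0.5,0,0.85],[0,0,0.5,0,0.85],[0,0,0,0,0.85]]
  ]
}}

```text
clock: 10.65
position: [611.5, -215.9, 25.7]
ee_rot: [-0.009, 0.999, -0.002, 0.032]
contact_force: [-1.2, -0.2, -0.2]
gripper_width: 73.0
```

>>> {"op": "send_rows", "data": {
  "steps": [
    [[0.05,0,0.8,0,0.85],[0.05,0,0.8,0,0.85],[0.04,0,0.6,0,0.85],[0.02,0,0.2,0,0.85],[0,0,0,0,0.4],[0,0,0,0,0.1],[0,0,0,0,0.1],[0,0,0,0,0.1],[0,0,0,0,0.1],[0,0,0,0,0.1]]
  ]
}}

```text
clock: 11.48
position: [612.3, -216.2, 0.1]
ee_rot: [-0.009, 0.999, -0.002, 0.033]
contact_force: [-0.3, -0.6, -1.0]
gripper_width: 46.3
```

>>> {"op": "send_rows", "data": {
  "steps": [
    [[0,0,-0.5,0,0.1],[0,0,-1,0,0.1],[0,0,-2,0,0.1],[0,0,-2.5,0,0.1],[0,0,-2.5,0,0.1],[0,0,-2.5,0,0.1],[0.3,0.6,-1,0,0.1],[0.8,1.8,0,0,0.1],[1,2,0,0,0.1],[1,2,0,0,0.1]]
  ]
}}

```text
clock: 12.32
position: [571.8, -153.1, 127.8]
ee_rot: [-0.006, 0.999, -0.002, 0.035]
contact_force: [0.2, -0.3, 0.0]
gripper_width: 46.2
```

>>> {"op": "send_rows", "data": {
  "steps": [
    [[1,2,0,0,0.1],[1,2,0,0,0.1],[1,2,0,0,0.1],[1,2,0,0,0.1],[1,2,0,0,0.1],[0.5,1,0,0,0.1],[0,0,0,0,0.1],[0,0,0,0,0.1]]
  ]
}}

```text
clock: 12.98
position: [505.5, -34.2, 124.4]
ee_rot: [-0.007, 0.999, -0.001, 0.035]
contact_force: [0.8, -0.2, 0.2]
gripper_width: 46.1
```

>>> {"op": "send_rows", "data": {
  "steps": [
    [[-0.2,0.8,0,0,0.1],[-0.2,0.8,0,0,0.1],[-0.1,0.5,0,0,0.1],[0,0,0,0,0.1],[0.1,0,1.0,0,0.1],[0.1,0,1.0,0,0.1],[0,0,0.3,0,0.1],[0,0,0,0,0.1]]
  ]
}}

```text
clock: 13.65
position: [513.0, -12.0, 101.5]
ee_rot: [-0.006, 0.999, -0.0, 0.036]
contact_force: [-0.3, 0.3, 0.4]
gripper_width: 46.1
```

Run:
```python
from h import *
s=arm.read_state(); p=s["position"]; print(p,s["contact_force"])
im,d=grab("side"); q=proj("side",[510.5,-12.5,80]).astype(int); print(q-[60,60],proj("side",[510.5,-12.5,88]),proj("side",[p[0],p[1],p[2]+8]))
cv2.imwrite("pics/c6.png",cv2.resize(im[q[1]-60:q[1]+60,q[0]-60:q[0]+60],None,fx=4,fy=4,interpolation=cv2.INTER_CUBIC))
```

```text
[513.003762   -12.03901081 101.54606877] [-0.3364708   0.29156005  0.37896446]
[195 174] [255.82534853 231.66035623] [256.47113066 224.10078473]
```

View pics/c6.png

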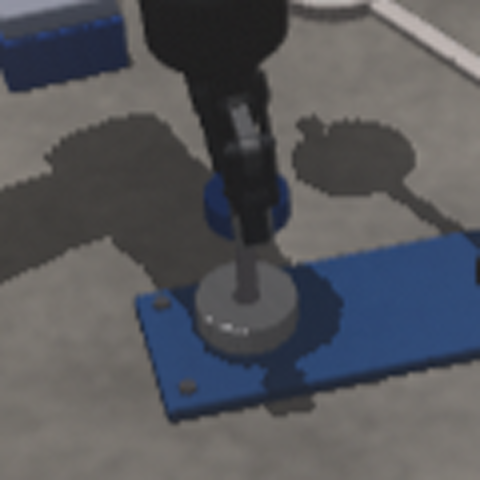

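Side crop: the blue ring spans x 204–290 (centre 247) and the spindle is at 246. Threading the middle ring.

>>> {"op": "send_rows", "data": {
  "steps": [
    [[0.08,-0.02,0.6,0,0.1],[0.05,0,0.6,0,0.1],[0.05,0,0.6,0,0.1],[0.05,0,0.6,0,0.1],[0,0,0,0,0.1]]
  ]
}}

```text
clock: 14.12
position: [512.5, -12.7, 76.7]
ee_rot: [-0.005, 0.999, -0.0, 0.037]
contact_force: [-1.2, 0.1, -1.4]
gripper_width: 45.9
```

>>> {"op": "send_rows", "data": {
  "steps": [
    [[0.06,0,0.6,0,0.1],[0.05,0,0.6,0,0.1],[0.05,0,0.6,0,0.1],[0.05,0,0.6,0,0.1],[0.03,0,0.4,0,0.1],[0,0,0,0,0.1]]
  ]
}}

```text
clock: 14.62
position: [512.1, -12.7, 44.9]
ee_rot: [-0.006, 0.999, -0.0, 0.036]
contact_force: [-0.4, -0.7, 1.3]
gripper_width: 46.2
```

>>> {"op": "send_rows", "data": {
  "steps": [
    [[0,0,0,0,1],[0,0,0,0,1],[0,0,0,0,1],[0,0,0,0,1],[0,0,-1,0,1],[0,0,-2,0,1],[0,0,-2.5,0,1],[0,0,-2.5,0,1],[0,0,-1.5,0,1],[0,0,0,0,1]]
  ]
}}

```text
clock: 15.45
position: [506.4, -12.6, 144.6]
ee_rot: [-0.006, 0.999, -0.001, 0.038]
contact_force: [-0.3, 0.1, 0.2]
gripper_width: 85.4
```

>>> {"op": "send_rows", "data": {
  "steps": [
    [[0.2,-2,0,0,1],[0.4,-3,0,0,1],[0.4,-3,0,0,1],[0.4,-3,0,0,1],[0.4,-3,0,0,1],[0.4,-3,0,0,0.65],[0.4,-3,0,0,0.65],[0.4,-3,0,0,0.65],[0.4,-3,0,0,0.65],[0.2,-2,0,0,0.65]]
  ]
}}

```text
clock: 16.28
position: [474.4, -300.4, 139.8]
ee_rot: [-0.011, 0.999, 0.001, 0.041]
contact_force: [0.8, 0.7, 0.2]
gripper_width: 55.5
```

>>> {"op": "send_rows", "data": {
  "steps": [
    [[0,0,0,0,0.65],[0,0,0,0,0.65],[0,0,0,0,0.65]]
  ]
}}

```text
clock: 16.53
position: [472.7, -304.2, 137.2]
ee_rot: [-0.007, 0.999, 0.002, 0.04]
contact_force: [-0.7, 0.5, -0.9]
gripper_width: 55.6
```

Run:
```python
from meas import *
s=arm.read_state(); print(s["ee_rot"])
for n in("side","top"):
    im,d=grab(n); cv2.imwrite(f"pics/{n}7.png",im); P=pts(n,d)
    for k,(x,y,z) in dict(w=(510.5,-12.5,42),m=(510.5,-12.5,60),n=(460,-319,16)).items():
        u,v=proj(n,[x,y,z]).astype(int); q=P[v-22:v+22,u-22:u+22].reshape(-1,3); q=q[(abs(q[:,2]-z)<4)&(np.hypot(q[:,0]-x,q[:,1]-y)<40)]
        if len(q): print(n,k,len(q),np.median(q[:,2]).round(1),((np.percentile(q,2,0)+np.percentile(q,98,0))/2).round(1))
```

```text
[-0.00719444  0.99919032  0.0015404   0.0395547 ]
side n 190 14.5 [ 459.2 -318.9   15.2]
top w 96 42.0 [511.  -12.6  41.9]
top m 161 60.2 [513.2 -12.6  60. ]
```

The middle ring is seated: its top is at z 60.2 and 60 is expected, with xy within about 2 mm. Now the brass ring.

>>> {"op": "send_rows", "data": {
  "steps": [
    [[0.5,-0.5,1.0,0,0.65],[0.4,-0.5,1.5,0,0.65],[0.3,-0.3,1.5,0,0.65],[0.2,0,1.5,0,0.65],[0.1,0,1.5,0,0.65],[0.1,0,1.5,0,0.65],[0.1,0,1,0,0.65],[0,0,0,0,0.65],[0,0,0,0,0.65]]
  ]
}}

```text
clock: 17.38
position: [463.2, -310.3, 34.8]
ee_rot: [-0.014, 0.999, 0.002, 0.04]
contact_force: [-1.3, -0.3, 1.0]
gripper_width: 55.3
```

>>> {"op": "send_rows", "data": {
  "steps": [
    [[0.2,-0.4,0.3,0.015,0.65],[0.1,-0.4,0.3,0,0.65],[0.1,0,0.3,0,0.65],[0,0,0,0,0.65],[0,0,0,0,0.65]]
  ]
}}

```text
clock: 17.8
position: [461.2, -319.0, 26.6]
ee_rot: [-0.007, 0.999, 0.002, 0.042]
contact_force: [0.5, -0.1, 0.9]
gripper_width: 55.7
```

>>> {"op": "send_rows", "data": {
  "steps": [
    [[0.1,0,0.7,0,0.65],[0.1,0,0.7,0,0.65],[0.1,0,0.7,0,0.65],[0.05,0,0.4,0,0.65],[0,0,0,0,0.3],[0,0,0,0,0.05],[0,0,0,0,0.05],[0,0,0,0,0.05],[0,0,0,0,0.05]]
  ]
}}

```text
clock: 18.55
position: [460.1, -319.6, 0.2]
ee_rot: [-0.007, 0.999, 0.001, 0.043]
contact_force: [0.3, 0.3, -0.8]
gripper_width: 33.8
```

>>> {"op": "send_rows", "data": {
  "steps": [
    [[0,0,-0.5,0,0.05],[0,0,-1,0,0.05],[0,0,-2,0,0.05],[0,0,-2.5,0,0.05],[0,0,-2.5,0,0.05],[0,0,-2.5,0,0.05],[0,0,-1.5,0,0.05],[-0.3,1,0,0,0.05],[-0.4,2,0,0,0.05],[-0.4,2,0,0,0.05]]
  ]
}}

```text
clock: 19.38
position: [457.9, -269.7, 135.8]
ee_rot: [-0.004, 0.999, 0.001, 0.043]
contact_force: [-0.5, -0.0, -0.3]
gripper_width: 33.5
```

>>> {"op": "send_rows", "data": {
  "steps": [
    [[-0.4,2.2,0,0,0.05],[-0.4,2.2,0,0,0.05],[-0.4,2.2,0,0,0.05],[-0.4,2.2,0,0,0.05],[-0.4,2.2,0,0,0.05],[-0.4,2.2,0,0,0.05],[-0.4,2.2,0,0,0.05],[-0.4,2.2,0,0,0.05],[-0.4,2.2,0,0,0.05],[-0.4,2.2,0,0,0.05]]
  ]
}}

```text
clock: 20.22
position: [490.6, -34.0, 137.8]
ee_rot: [-0.002, 0.999, 0.003, 0.04]
contact_force: [0.2, 0.9, -0.9]
gripper_width: 33.3
```

>>> {"op": "send_rows", "data": {
  "steps": [
    [[-0.4,1,0,0,0.05],[-0.2,0.5,0,0,0.05],[0,0,0,0,0.05],[0,0,0,0,0.05]]
  ]
}}

```text
clock: 20.55
position: [495.5, -14.0, 137.7]
ee_rot: [-0.006, 0.999, 0.003, 0.039]
contact_force: [0.2, 0.5, -0.9]
gripper_width: 33.4
```

>>> {"op": "send_rows", "data": {
  "steps": [
    [[-0.5,0.1,0,0,0.05],[-0.5,0,0,0,0.05],[-0.3,0,0.7,0,0.05],[0,0,1,0,0.05],[0,0,1,0,0.05],[0,0,0.5,0,0.05],[0,0,0,0,0.05]]
  ]
}}

```text
clock: 21.13
position: [513.1, -17.1, 104.2]
ee_rot: [-0.002, 0.999, 0.003, 0.039]
contact_force: [-0.3, -0.4, -1.0]
gripper_width: 33.2
```

Run:
```python
from h import *
s=arm.read_state(); p=s["position"]; print(p,s["contact_force"])
im,d=grab("side"); q=proj("side",[510.5,-12.5,80]).astype(int); print(q-[60,60],proj("side",[510.5,-12.5,88]),proj("side",[p[0],p[1],p[2]+8]))
cv2.imwrite("pics/c8.png",cv2.resize(im[q[1]-60:q[1]+60,q[0]-60:q[0]+60],None,fx=4,fy=4,interpolation=cv2.INTER_CUBIC))
```

```text
[513.11612002 -17.07171935 104.24932978] [-0.30650956 -0.43783752 -1.01688289]
[195 174] [255.82534853 231.66035623] [256.94272956 224.60890833]
```

View pics/c8.png

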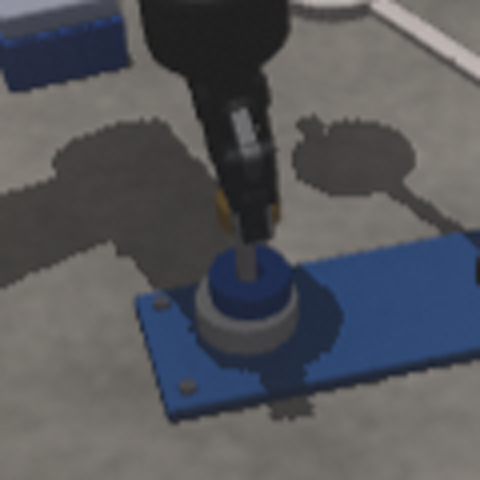

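Side crop: the brass ring spans x 217–281 (centre 249) and the spindle is at 247. A small shift in y and x first, then thread.

>>> {"op": "send_rows", "data": {
  "steps": [
    [[0.05,0.25,0,0,0.05],[0.05,0.2,0.3,0,0.05],[0.04,0.02,0.4,0,0.05],[0,0,0,0,0.05]]
  ]
}}

```text
clock: 21.52
position: [513.2, -12.2, 98.0]
ee_rot: [-0.001, 0.999, 0.003, 0.041]
contact_force: [0.1, 0.9, -1.5]
gripper_width: 33.5
```

>>> {"op": "send_rows", "data": {
  "steps": [
    [[0.15,0,0.6,0,0.05],[0.07,0,0.6,0,0.05],[0.06,0,0.6,0,0.05],[0.06,0,0.4,0,0.05],[0,0,0,0,0.05]]
  ]
}}

```text
clock: 21.93
position: [511.5, -11.7, 73.9]
ee_rot: [-0.002, 0.999, 0.003, 0.041]
contact_force: [-0.7, -0.5, -1.5]
gripper_width: 33.5
```

>>> {"op": "send_rows", "data": {
  "steps": [
    [[0.05,-0.05,0.5,0,0.05],[0.04,0,0.4,0,0.05],[0,0,0,0,0.05]]
  ]
}}

```text
clock: 22.18
position: [511.2, -12.2, 63.6]
ee_rot: [-0.002, 0.999, 0.003, 0.041]
contact_force: [-0.2, -0.2, -1.9]
gripper_width: 33.8
```

>>> {"op": "send_rows", "data": {
  "steps": [
    [[0,0,0,0,1],[0,0,0,0,1],[0,0,0,0,1],[0,0,0,0,1],[0,0,-1,0,1],[0,0,-2,0,1],[0,0,-2.5,0,1],[0,0,-2.5,0,1],[0,0,-2.5,0,1],[0,0,-1,0,1]]
  ]
}}

```text
clock: 23.02
position: [501.2, -13.4, 181.9]
ee_rot: [-0.002, 0.999, 0.002, 0.039]
contact_force: [0.6, 0.9, -0.3]
gripper_width: 85.5
```

>>> {"op": "send_rows", "data": {
  "steps": [
    [[0.2,0,-2.5,0,1],[0.4,0,-2.5,0,1],[1,1.5,-2,0,1],[1,2,-1,0,1],[1,2,0,0,1],[1,2,0,0,1],[0,0,0,0,1]]
  ]
}}

```text
clock: 23.6
position: [448.8, 63.2, 270.2]
ee_rot: [0.0, 0.999, 0.006, 0.047]
contact_force: [-0.5, -0.7, -0.6]
gripper_width: 85.3
```

Run:
```python
from meas import *
s=arm.read_state(); print(s["ee_rot"])
for n in("side","top"):
    im,d=grab(n); cv2.imwrite(f"pics/{n}9.png",im); P=pts(n,d)
    for k,(x,y,z) in dict(w=(510.5,-12.5,42),m=(510.5,-12.5,60),n=(510.5,-12.5,76)).items():
        u,v=proj(n,[x,y,z]).astype(int); q=P[v-22:v+22,u-22:u+22].reshape(-1,3); q=q[(abs(q[:,2]-z)<4)&(np.hypot(q[:,0]-x,q[:,1]-y)<40)]
        if len(q): print(n,k,len(q),np.median(q[:,2]).round(1),((np.percentile(q,2,0)+np.percentile(q,98,0))/2).round(1))
a=cv2.imread("pics/top9.png")[150:270,180:330]; b=cv2.imread("pics/side9.png")[130:290,190:390]
b=cv2.resize(b,(150,120)); cv2.imwrite("pics/c9.png",cv2.resize(np.hstack([a,b]),None,fx=2.6,fy=2.6,interpolation=cv2.INTER_CUBIC))
```

```text
[4.84711262e-04 9.98874276e-01 5.60627430e-03 4.71011182e-02]
side w 140 41.0 [509.2 -21.8  41.7]
side m 101 59.0 [511.8 -20.4  60. ]
side n 117 74.5 [510.2 -13.   75.3]
top w 100 42.3 [511.  -12.6  42. ]
top m 74 60.5 [513.9 -12.3  60.4]
top n 91 76.4 [510.7 -12.   76.1]
```

View pics/c9.png

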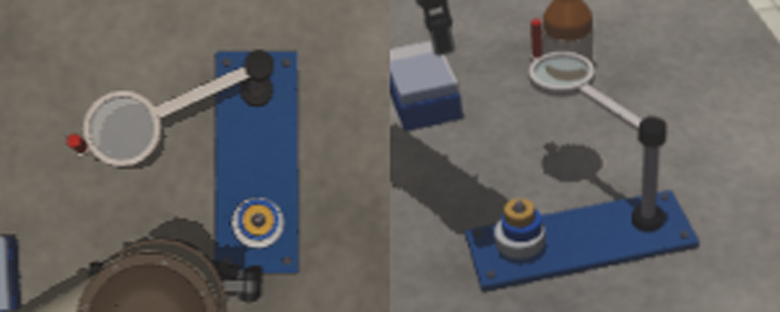

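All three tops are at z 42.3, 60.5 and 76.4 (expected 42, 60 and 76) and centred. The pin is at top-crop (75,142) and the lens at (122,128). Now the hinge geometry.

Run:
```python
from meas import *
im=cv2.imread("pics/top0.png"); hsv=cv2.cvtColor(im,cv2.COLOR_BGR2HSV)
m=H(100,118,120)(hsv).astype(np.uint8); m[:, :255]=0;m[:,305:]=0;m[:160]=0
c=max(cv2.findContours(m,cv2.RETR_EXTERNAL,cv2.CHAIN_APPROX_NONE)[0],key=cv2.contourArea)
b=cv2.boxPoints(cv2.minAreaRect(cv2.convexHull(c))); print("plate",[ray("top",*p,12).round(1).tolist() for p in b])
for n,s in(("top",(228,200)),("side",(278,167))):
    im=cv2.imread(f"pics/{n}9.png"); hsv=cv2.cvtColor(im,cv2.COLOR_BGR2HSV)
    w=np.zeros(hsv.shape[:2],np.uint8); cv2.circle(w,s,22,1,-1)
    m=((hsv[...,2]>150)&(hsv[...,1]<50)).astype(np.uint8)*w
    m=cv2.morphologyEx(m,cv2.MORPH_CLOSE,np.ones((3,3)))
    c=max(cv2.findContours(m,cv2.RETR_EXTERNAL,cv2.CHAIN_APPROX_NONE)[0],key=cv2.contourArea)
    f=np.zeros_like(m); cv2.drawContours(f,[c],-1,1,-1); f=cv2.morphologyEx(f,cv2.MORPH_OPEN,cv2.getStructuringElement(cv2.MORPH_ELLIPSE,(9,9)))
    c=max(cv2.findContours(f,cv2.RETR_EXTERNAL,cv2.CHAIN_APPROX_NONE)[0],key=cv2.contourArea); e=cv2.fitEllipse(c)
    print(n,"lens",e,ray(n,*e[0],155 if n=="top" else 153).round(1))
    m=(H(0,8,120,30)(hsv)|H(174,180,120,30)(hsv)); s=(208,204) if n=="top" else (265,145); w=np.zeros(m.shape,bool); w[s[1]-15:s[1]+18,s[0]-10:s[0]+10]=1
    v,u=np.nonzero(m&w); print(n,"pin",u.min(),u.max(),v.min(),v.max(),u.mean(),v.mean())
for p in([577,174,204],[577,174,186],[577,174,160]): print(proj("top",p),proj("side",p))
```

```text
plate [[717.3, 41.0, 12.0], [720.0, -54.0, 12.0], [455.5, -59.3, 12.0], [453.2, 33.2, 12.0]]
top lens ((226.51622009277344, 198.6614990234375), (27.17498207092285, 29.200420379638672), 59.9302978515625) [600.7 134.6 155. ]
top pin 206 212 202 207 208.90625 204.3125Traceback (most recent call last):
  File "<stdin>", line 13, in <module>
ValueError: max() iterable argument is empty
```

Hinge is about (671,-8), which puts the lens 159 mm from it (160 expected). The pin is at about (579,176) and its target is about (464,-13.5).

>>> {"op": "send_rows", "data": {
  "steps": [
    [[-1.5,1,0,0,0.6],[-2,1.5,0,0,0.6],[-2,2,0,0,0.6],[-2,2,0,0,0.6],[-2,2,0,0,0.6],[-2,2,0,0,0.6],[-1,0.6,0,0,0.6],[0,0,0,0,0.6],[0,0,0,0,0.6]]
  ]
}}

```text
clock: 24.45
position: [582.2, 169.2, 279.2]
ee_rot: [0.006, 0.999, 0.003, 0.045]
contact_force: [-1.1, 0.2, -1.1]
gripper_width: 51.4
```

>>> {"op": "send_rows", "data": {
  "steps": [
    [[0.2,0.3,1,0,0.6],[0.2,0.3,1.5,0,0.6],[0.2,0,1.5,0,0.6],[0.1,0,1,0,0.6],[0,0,0,0,0.6],[0,0,0,0,0.6]]
  ]
}}

```text
clock: 24.95
position: [575.5, 170.1, 223.8]
ee_rot: [0.009, 0.999, 0.003, 0.042]
contact_force: [-0.1, 0.2, 1.0]
gripper_width: 51.0
```

Run:
```python
from h import *
s=arm.read_state(); p=s["position"]; print(p,s["ee_rot"])
im,d=grab("side"); q=proj("side",[579,176,195]).astype(int); print(q-[60,60],proj("side",p))
cv2.imwrite("pics/c10.png",cv2.resize(im[q[1]-60:q[1]+60,q[0]-60:q[0]+60],None,fx=4,fy=4,interpolation=cv2.INTER_CUBIC))
```

```text
[575.47919098 170.05147568 223.84249108] [0.00871482 0.99905741 0.00262427 0.04244353]
[205  83] [264.26334925 134.47628674]
```

View pics/c10.png

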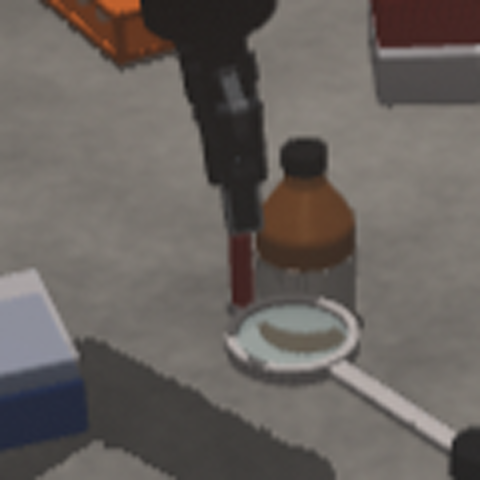

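Side crop: the near fingertip (241,225) hangs in line with the red pin (240,270). Descending and gripping.

>>> {"op": "send_rows", "data": {
  "steps": [
    [[0,0.3,1,0,0.6],[0.1,0.2,1,0,0.6],[0.1,0,1,0,0.6],[0.1,0,1,0,0.6],[0.05,0,0.8,0,0.6],[0,0,0,0,0.6],[0,0,0,0,0.6]]
  ]
}}

```text
clock: 25.58
position: [576.7, 176.4, 173.9]
ee_rot: [0.009, 0.999, 0.004, 0.045]
contact_force: [0.5, 0.3, 0.1]
gripper_width: 51.1
```

>>> {"op": "send_rows", "data": {
  "steps": [
    [[0,0,0.3,0,0.5],[0,0,0,0,0.3],[0,0,0,0,0.1],[0,0,0,0,0],[0,0,0,0,0],[0,0,0,0,0],[0,0,0,0,0],[0,0,0,0,0]]
  ]
}}

```text
clock: 26.25
position: [577.6, 177.6, 171.6]
ee_rot: [0.008, 0.999, 0.005, 0.046]
contact_force: [0.2, 2.0, -0.6]
gripper_width: 12.1
```

>>> {"op": "send_rows", "data": {
  "steps": [
    [[0.8,-0.5,-0.07,0,0],[0.9,-0.5,-0.08,0,0],[1.75,-1.25,-0.16,0,0],[1.65,-1.4,-0.15,0,0],[1.5,-1.6,-0.13,0,0]]
  ]
}}

```text
clock: 26.67
position: [511.7, 126.7, 171.7]
ee_rot: [0.005, 0.999, 0.006, 0.05]
contact_force: [8.4, -3.6, -5.5]
gripper_width: 12.0
```

>>> {"op": "send_rows", "data": {
  "steps": [
    [[1.2,-1.85,-0.11,0,0],[1.1,-1.85,-0.1,0,0],[0.9,-1.95,-0.08,0,0],[0.7,-2.0,-0.07,0,0]]
  ]
}}

```text
clock: 27.0
position: [468.1, 47.1, 171.8]
ee_rot: [0.002, 0.999, 0.007, 0.054]
contact_force: [3.3, 0.8, -7.1]
gripper_width: 12.4
```

>>> {"op": "send_rows", "data": {
  "steps": [
    [[0.1,-1.95,-0.02,0,0],[0.2,-2.1,-0.03,0,0],[0,-1.5,0,0,0],[0,-0.4,0,0,0],[0,0,0,0,0],[0,0,0,0,0]]
  ]
}}

```text
clock: 27.5
position: [460.3, -18.7, 171.7]
ee_rot: [0.002, 0.998, 0.009, 0.059]
contact_force: [5.0, 0.4, -4.0]
gripper_width: 12.2
```

Run:
```python
from h import *
s=arm.read_state(); p=s["position"]; print(p,s["contact_force"])
for n in("side","top"):
    im,d=grab(n); cv2.imwrite(f"pics/{n}11.png",im); P=pts(n,d)
    q=P[(P[...,2]>144)&(P[...,2]<158)&(np.hypot(P[...,0]-510.8,P[...,1]+12.3)<60)]
    print(n,len(q),q.min(0),q.max(0),np.median(q,0))
```

```text
[460.32203954 -18.74450919 171.73964611] [ 4.98425109  0.38919839 -4.02385831]
side 907 [457.32351328 -59.49464467 144.09576016] [570.55596439  25.70806595 157.94526874] [510.82262882 -19.46357936 151.34815473]
top 597 [482.07641714 -55.87957278 147.12439492] [570.52097863  23.52961079 157.94842615] [516.250444   -14.81481502 153.20341305]
```

The lens is about 4 mm past centre (y about -16.5, spindle -12.3). I'll nudge it back, release and retreat upwards.

>>> {"op": "send_rows", "data": {
  "steps": [
    [[0,0.3,0,0,0],[0,0.2,0,0,0],[0,0,0,0,0],[0,0,0,0,0],[0,0,0,0,0.3],[0,0,0,0,0.6],[0,0,0,0,0.8],[0,0,0,0,0.8],[0,0,0,0,0.8]]
  ]
}}

```text
clock: 28.35
position: [456.9, -16.3, 172.5]
ee_rot: [0.006, 0.998, 0.008, 0.061]
contact_force: [0.6, -0.5, 1.2]
gripper_width: 68.2
```

>>> {"op": "send_rows", "data": {
  "steps": [
    [[0,0,-1,0,0.8],[0,0,-1.5,0,0.8],[0,0,-2,0,0.8],[0,0,-2,0,0.8],[0,0,-2,0,0.8],[0,0,-2,0,0.8],[0,0,-1,0,0.8],[1,-1.5,0,0,0.8],[1.5,-2.5,0,0,0.8],[1.5,-2.5,0,0,0.8]]
  ]
}}

```text
clock: 29.18
position: [400.9, -82.3, 287.8]
ee_rot: [0.003, 0.998, 0.008, 0.061]
contact_force: [0.7, 0.1, -0.4]
gripper_width: 68.6
```

>>> {"op": "send_rows", "data": {
  "steps": [
    [[1,-2.5,0,0,0.8],[0,-3,0,0,0.8],[0,-3,0,0,0.8],[0,-3,0,0,0.8],[0,-3,0,0,0.8],[0,0,0,0,0.8],[0,0,0,0,0.8],[0,0,0,0,0.8]]
  ]
}}

```text
clock: 29.85
position: [383.4, -236.6, 285.6]
ee_rot: [0.006, 0.998, 0.009, 0.063]
contact_force: [0.6, -0.1, -0.2]
gripper_width: 68.2
```

Run:
```python
from h import *
s=arm.read_state(); p=s["position"]; print(p,s["contact_force"],abs(s["joint_vel"]).max())
for n in("side","top"):
    im,d=grab(n); cv2.imwrite(f"pics/{n}12.png",im); P=pts(n,d)
    q=P[(P[...,2]>144)&(P[...,2]<158)&(np.hypot(P[...,0]-510.8,P[...,1]+12.3)<60)]
    print(n,len(q),q.min(0).round(1),q.max(0).round(1))
    for k,z in dict(w=42,m=60,n=76).items():
        q=P[(abs(P[...,2]-z)<4)&(np.hypot(P[...,0]-510.8,P[...,1]+12.3)<40)]
        if len(q): print(n,k,len(q),np.median(q[:,2]).round(1),((q.min(0)+q.max(0))/2).round(1))
a=cv2.imread("pics/top12.png")[140:280,140:340]; b=cv2.imread("pics/side12.png")[130:270,180:380]
cv2.imwrite("pics/c12.png",cv2.resize(np.hstack([a,b]),None,fx=2,fy=2,interpolation=cv2.INTER_CUBIC))
```

```text
[ 383.3871937  -236.63266999  285.57740055] [ 0.61389929 -0.09106315 -0.17580945] 0.011070849876093502
side 899 [457.7 -56.3 144.1] [570.4  28.1 157.8]
side w 135 40.8 [508.4 -18.7  42. ]
side m 112 58.7 [512.1 -18.3  59.9]
side n 112 75.1 [510.4 -12.7  75.7]
top 665 [460.9 -53.  147.1] [570.7  26.3 158. ]
```

View pics/c12.png

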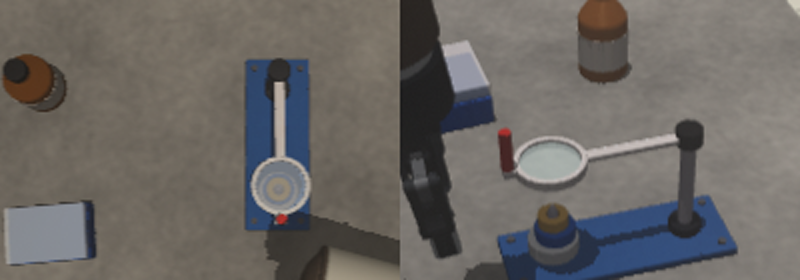

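The lens centre is at about y -13.5 with the spindle at -12.3, the stack is seated, and the gripper is clear of everything. Handing in.

```bash
python3 -c "
from bench import job; print(job.job_done())"
```

```text
the job is handed in; nothing more can be done
None
```

The spindle is rebuilt and the magnifier's lens is over it; I handed the job in at about 30 s of the 72 s allowed. I threaded the wide, middle and brass spacers in that order, then swung the lens round by its red pin, let go and moved the arm clear.

- **Spacers:** after the third was placed, their top faces read z 42.3, 60.5 and 76.4 mm (42, 60 and 76 expected). In the top view the wide and brass spacers were within about 1 mm of the spindle axis; the middle one read about 3 mm off in x, where it was partly hidden by the brass one.
- **Lens:** its centre is about 1–2 mm from the spindle axis in y. In x it was judged only from the final picture, where it looks centred.
- **Bottles and tip box:** I never moved near them. The last picture shows the amber bottle and tip box standing, but I did not re-measure any of the three.

Two readings disagreed:
- **Side camera:** its depth gave heights 1–1.5 mm lower than the top camera. It also gave y about 6 mm off for the two lower spacers, because the ones above partly hide them.
- **Gripper tilt:** the tool drifted to about 7° over the run. I allowed for this in the moves.

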